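# Half-turn and nest a closet tote

### The arm

A 7-joint arm with a two-finger parallel gripper is mounted at the origin on the work surface. World frame = base frame: x ahead of the robot, y to its left, z up, the work surface at z = 0. Lengths are in m, angles in rad, forces in N, time in s.
With the tool pointing down it reaches from about 0.35 to 0.9 m from the base axis. Payload 8.1 kg.
Tool frame: the origin (TCP) lies midway between the tips of the shut fingers; the grasp point (between the pads) lies arm.grasp_offset behind it (arm.grasp_offset is the distance from the TCP to the grasp point, in m); z points along the fingers, y is the line along which they close (so a half turn about z gives the same grasp; the last joint's range is limited). The gripper opens to 92 mm and grips with 3 to 60 N. Pads are 19 mm wide; open, the fingers measure 130 mm over their backs; the gripper's body (75 mm by 190 mm) begins 47 mm behind the grasp point.
Start: joints at [1.17, 0.434, 0.025, 1.573, -0.012, 1.134, -0.075], TCP at [0.183, -0.598, 0.206] pointing down, gripper open.
Joint ranges: [-2.62, 2.62], [-0.44, 2.09], [-1.27, 1.32], [0.08, 2.57], [-1.32, 4.46], [0.12, 2], [-2.74, 2.74]. Speed limits (rad/s): [2.22, 2.22, 3.01, 3.01, 3.14, 3.14, 3.14].

### API

Orientations are given as a rotation vector (axis times angle).
In Python, from cell import observe, imaging, arm gives the robot as it stands.
- The arm moves only by the tool apply_moves, never from a script. Its argument "commands" is a list of rows, each a list of 5 numbers: the opening in per cent of the stroke, from 0 (shut) to 100 (fully open), then the shift along the world's x, y, z in units of 0.06 m (1.0 is 0.06 m), then the turn about the world's z in units of 0.5 rad (1.0 is 0.5 rad). A call has 1 to 12 rows; each row shifts and turns the commanded pose from where the row before left it; what a row does not reach is not made up. A row lasts 1/8 s, in which the tool goes at most 62.5 mm and 10.7 degrees, less where a joint would pass 70% of its speed; a pose out of reach is approached as far as the arm can. A call with a number of a shift or a turn outside -1 to 1 is refused whole. A call with a gripper value outside its range is refused whole. The fingers move at their own pace and stop on an object; "newtons" is the grip in N (left out, the last holds). Time passes only in rows, so rows that do not move let the fingers close. It gives the time, the measured TCP pose, the force, the opening and the grip force at its end, in the units of the state.
- observe(): the state, without advancing time (a new reading comes with each control period).
- imaging.get_image(name): name is "scene" or "top" or "wrist"; returns (picture, depth): 420x560x3 uint8, red, green, blue; 420x560 float32, m along the optical axis (not along the pixel's ray), 0 where there is no reading.
- imaging.camera_params(name): a dict with "camera_matrix" (3x3 intrinsics, pixels), "origin" and "rotation" of the camera in the world; the wrist camera has in their place "tool_from_camera" (4x4, takes a point from camera to tool coordinates, whose origin is the TCP and whose axes are the flange's). Camera axes: x right, y up, looking along -z (the intrinsics and any distortion apply to the point x, -y, -z); pixel columns grow to the right and rows downward; lengths in m; the calibration is good to about 2 mm. A picture is of the moment at which its call begins: read the wrist's pose just before it. camera_params takes no time and is no camera call.
- arm.sign_off(): hands the job in; it is judged then, once.
The state is a dict: "clock": time; "joints": joint angles; "dq": joint speeds; "joint_efforts": joint torques, N m; "position": TCP position; "ee_rot": TCP orientation; "force": force on the tool from outside, world axes, zero at the start; "ft_torque": the same for the moment, N m; "width": opening from 0.0 (shut) to 1.0 (fully open); "gripper_force": force on a finger pad.
Only numpy, scipy, OpenCV 4.12 (cv2) and the standard library are available. Lean on these libraries where they do the work, as an engineer would, in place of code of your own. Each camera call takes 0.05 s, during which the arm holds its last target. There are 200 camera calls.

### The job

The white tote with the black bridge handle is stacked on the crate of shoe-care things, because it is the wrong way round to nest. Lift it off, turn it half a turn so its yellow end is at the yellow end of the empty grey crate, feel for where that loosely docked crate really stands, and nest the tote in it, pressing it past the sprung side catches until it is fully home on the floor; then let go. Be gentle: the contact force of the tote on the empty crate must never pass 40 N in all (the catches' own squeeze is about 15 N of that), keep the tote upright, and leave everything else, including the things in the other crate, where it is.

Things in the scene. Friction and masses are not known exactly. Their poses are not given: they have to be found in the camera images.
- tote: White loose tote, 0.35 kg, open on top, 160 (x) x 110 (y) x 80 mm high, walls 4 mm. Lowest 20 mm of its long sides taper in to 98 mm; short ends are straight. Origin: centre of underside, z up. Yellow +x end, white -x end. It starts stacked on the full crate, yellow end over that crate's grey end; turned half round it nests. Once gripped by sprung catches it stays wherever it is let go.
- tote_handle (a point): Centre of the tote's black bridge handle, on the tote's z axis, 102 mm above its underside: a straight bar along the tote's y, 22 mm thick (x), 26 mm high, 106 mm long; free space for fingers on both sides of it.
- tote_lug (a point): Outer tip of the one lug on the tote's yellow end, 90 mm from its origin along +x, y = 0, 7 mm above its underside. The white end has two lugs, at y = +-38 mm. Each lug is 30 mm wide, sticks out 10 mm, and is 14 mm high from the underside. Lugs rest on the rim (stacked) or drop down the slots (nested).
- dock: Black dock plate of the EMPTY crate, fixed, 226 (x) x 150 (y) mm, 8 mm thick with a 6 mm lip. Origin: centre of underside, on the worktop; +x is toward the yellow end of the crate. The crate has the dock's yaw and is centred in y, but has end play: it stands anywhere within +-12 mm of the dock's centre along x. This is not measured: find it by feel or camera. A push in x of over 5 N slides it.
- dock_rim (a point): Point 83 mm above the dock's origin, level with the rim of the empty grey crate (180 x 126 mm outside, inside 164 (x) x 114 (y), 75 high, floor 6). Slots 34 mm wide from rim to floor: one mid yellow end, two at y = +-38 mm in the grey end. So the tote has 2 mm of room all round, with no lead-in at the ends: set down 3 mm or more off in x, its underside stays at this height.
- dock_home (a point): Point 14 mm above the dock's origin: height of the empty crate's hard inner floor, where the tote's underside is when fully home. The tote goes down freely until its underside is about 20 mm above this; from there the orange sprung catches in the crate's long sides grip its sides, and it must be pushed with some 3 to 15 N all the way to the floor.
- full_crate: FULL grey crate on its own black plate, fixed; same make and sizes as the empty one, rim 83 mm above its origin, no end play. Origin: centre of the plate's underside; +x is toward its yellow end.
- polish_tin: Bystander in the full crate: dark metal tin, 70 mm across, 26 mm high; origin centre of underside.
- shoe_brush: Bystander in the full crate: wooden shoe brush 45 x 90 x 34 mm; origin centre of underside.
- lotion: Bystander: clear bottle with pink label, 60 mm across, 170 mm high; origin centre of underside.
- watch_box: Bystander: crimson box 110 x 90 x 50 mm; origin centre of underside.
- soap_box: Bystander: yellow box 60 x 90 x 30 mm; origin centre of underside.
- cream_jar: Bystander: white jar 64 mm across, 55 mm high; origin centre of underside.

How it is judged:
On the way, in this order (a step that is already met when the one before it is completed fails the run):
1. the tote is lifted clear of the full crate (underside more than 105 mm above the worktop) (height (world z) of tote above 0.105 m), for 0.1 s.
2. the tote, right way round, has entered the empty crate: underside less than 70 mm above the dock's origin (x of tote in the frame of dock between -0.02 and 0.02 m and y of tote in the frame of dock between -0.01 and 0.01 m and z of tote in the frame of dock below 0.07 m and x of tote_lug in the frame of dock above 0.05 m), for 0.1 s.
At the end, for the whole second after the job is handed in: The tote is nested fully home in the empty crate, yellow end at yellow end: its underside 10 to 16.5 mm above the dock's origin (14 is home), within 18 mm along and 8 mm across of the dock's centre (crate's end play included), level within 0.04 rad, at rest and released (x of tote in the frame of dock between -0.018 and 0.018 m and y of tote in the frame of dock between -0.008 and 0.008 m and z of tote in the frame of dock between 0.01 and 0.0165 m and angle between the z axis of tote and the z axis of dock, either way round below 0.04 rad and x of tote_lug in the frame of dock above 0.05 m and linear speed of tote below 0.02 m/s and angular speed of tote below 0.1 rad/s); the robot touches nothing.
It fails at once if more than 40 N between the tote and the empty crate with its dock (contact force between tote and dock above 40 N).
It fails at once if the fingers or arm push on the empty crate or its dock with more than 40 N (contact force between any of the fingers, the arm and dock above 40 N).
It fails at once if the tote tipped by more than 0.35 rad (angle between tote's own z axis and vertical above 0.35 rad).
It fails at once if a bystander moved by more than 20 mm (distance of any of polish_tin, shoe_brush, lotion, watch_box, soap_box, cream_jar from where it was at the start of the episode above 0.02 m).
It also fails if it takes over 72 s, if anything falls off the work surface, if the arm or the gripper's body presses on something with over 40 N, if the wrist force passes 120 N, or if a joint passes its speed limit or range.

## Working session

There is one attempt and no reset: what is moved stays moved. The work goes in short steps, Python scripts to look and compute and a tool call to move; the robot and the scene stay as the last step left them, time stands still between calls to the robot, and variables do not carry over. Pictures are saved under pics/ and viewed, at most 10 in all, crops included, and the job is handed in when it is done.

Besides the shell and the picture viewer there is one more tool, called after "Emit:" as name(argument=value, ...), one argument or row to a line, values as JSON. apply_moves: Moves the arm, as the interface text tells. Its arguments: {"type":"object","properties":{"commands":{"type":"array"},"newtons":{"type":"number"}},"required":["commands"]}

```bash
mkdir -p pics
cat > h.py <<'E'
import numpy as np,cv2
from cell import observe,imaging,arm
from scipy.spatial.transform import Rotation as R
def cloud(n):
    s=observe(); im,d=imaging.get_image(n); p=imaging.camera_params(n); K=np.array(p["camera_matrix"])
    v,u=np.mgrid[:420,:560]
    x=(u-K[0,2])/K[0,0]*d; y=(v-K[1,2])/K[1,1]*d
    P=np.stack([x,-y,-d],-1)
    if "origin" in p: W=P@np.array(p["rotation"]).T+np.array(p["origin"])
    else:
        T=np.array(p["tool_from_camera"]); W=P@T[:3,:3].T+T[:3,3]
        W=W@R.from_rotvec(s["ee_rot"]).as_matrix().T+np.array(s["position"])
    W[d==0]=np.nan
    return im,W
def save(n,im): cv2.imwrite("pics/"+n,cv2.cvtColor(im,cv2.COLOR_RGB2BGR))
E
python3 - <<'E'
from h import *
s=observe();print(s, arm.grasp_offset)
p=imaging.camera_params("top");print(p)
im,W=cloud("top");save("top.png",im);np.savez("top.npz",im=im,W=W)
im,W=cloud("scene");save("scene.png",im);np.savez("scene.npz",im=im,W=W)
E
```

```text
{'clock': 0.0, 'joints': array([ 1.17044262,  0.43523398,  0.02496922,  1.57406114, -0.01157192,
        1.13400088, -0.07511539]), 'dq': array([-0.0012772 ,  0.00149779,  0.00056602, -0.00014429,  0.00032615,
       -0.0003309 , -0.00053218]), 'joint_efforts': array([-2.82455294e-04, -6.67845941e+01,  9.84624512e-01, -3.14461684e+01,
       -6.06983900e-02,  4.30359878e-02,  1.41128753e-04]), 'position': array([ 0.18314026, -0.59701478,  0.20495204]), 'ee_rot': array([-3.10536568e+00, -4.65652902e-01,  6.18215928e-04]), 'force': array([ 0.02006674, -0.15297959, -0.21152623]), 'ft_torque': array([ 0.00820232, -0.01472515,  0.01963557]), 'gripper_force': 0.0, 'width': 0.9961232909219392} 0.0188
{'camera_matrix': array([[525.76068868,   0.        , 275.93935938],
       [  0.        , 525.76068868, 206.34286181],
       [  0.        ,   0.        ,   1.        ]]), 'origin': array([0.20820735, 0.02014696, 1.53703869]), 'rotation': array([ 0.16873121, -0.1796865 , -1.5825685 ])}Traceback (most recent call last):
  File "<stdin>", line 4, in <module>
  File "h.py", line 9, in cloud
    if "origin" in p: W=P@np.array(p["rotation"]).T+np.array(p["origin"])
                        ~~~~~~~~~~~~~~~~~~~~~~~~~~~^~~~~~~~~~~~~~~~~~~~~~
ValueError: operands could not be broadcast together with shapes (420,560) (3,)
```

```bash
sed -i 's/np.array(p\["rotation"\]).T/R.from_rotvec(p["rotation"]).as_matrix().T/' h.py
python3 - <<'E'
from h import *
im,W=cloud("top");save("top.png",im);np.savez("top.npz",im=im,W=W)
print(imaging.camera_params("wrist"))
print([W[r,c].round(3) for r,c in [(210,280),(100,100),(100,450),(350,100),(350,450)]])
im,W=cloud("scene");save("scene.png",im);np.savez("scene.npz",im=im,W=W)
E
```

```text
{'camera_matrix': array([[317.76187142,   0.        , 283.47892407],
       [  0.        , 317.76187142, 208.74885082],
       [  0.        ,   0.        ,   1.        ]]), 'tool_from_camera': array([[ 7.41205390e-04,  9.65897726e-01,  2.58922832e-01,
         7.08823034e-02],
       [ 9.99999140e-01, -9.96036836e-04,  8.53014626e-04,
         3.60468514e-04],
       [ 1.08182157e-03,  2.58921977e-01, -9.65897634e-01,
        -1.78956056e-01],
       [ 0.00000000e+00,  0.00000000e+00,  0.00000000e+00,
         1.00000000e+00]])}
[array([ 0.542, -0.006,  0.001]), array([ 0.907,  0.552, -0.003]), array([ 0.887, -0.548, -0.   ]), array([0.148, 0.509, 0.002]), array([ 0.129, -0.478,  0.001])]
```

View pics/top.png

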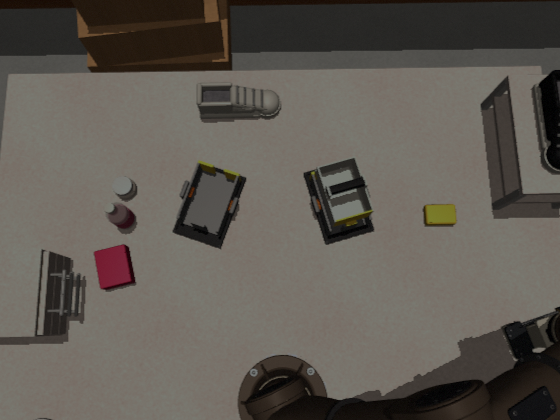

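View pics/scene.png

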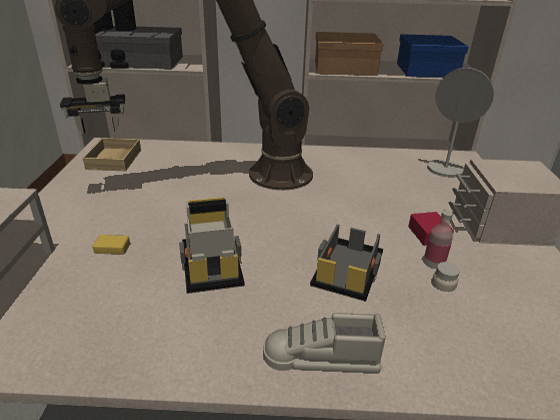

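Run:
```python
from h import *
f=np.load("top.npz");W=f["W"];im=f["im"]
def reg(r0,r1,c0,c1,z0,z1,name,dark=False,lim=255):
    w=W[r0:r1,c0:c1].reshape(-1,3);i=im[r0:r1,c0:c1].reshape(-1,3).max(1)
    m=(w[:,2]>z0)&(w[:,2]<z1)&(i<lim)
    q=w[m]
    (c,s,a)=cv2.minAreaRect(q[:,:2].astype(np.float32)); print(name,m.sum(),np.round(c,4),np.round(s,4),round(a,2),'z',np.percentile(q[:,2],[5,50,95]).round(4))
reg(150,255,165,255,0.006,0.1,"emptydock all")
reg(150,255,165,255,0.006,0.025,"emptydock low")
reg(150,255,165,255,0.072,0.095,"empty rim")
reg(150,255,295,380,0.006,0.025,"full low")
reg(150,255,295,380,0.072,0.095,"full rim")
reg(150,255,295,380,0.150,0.175,"tote rim")
reg(150,255,295,380,0.180,0.22,"handle")
big=lambda a:cv2.resize(a,None,fx=5,fy=5,interpolation=cv2.INTER_CUBIC)
save("crop.png",np.hstack([big(im[150:250,170:250]),big(im[150:250,300:380])])[:, :])
```

```text
emptydock all 4067 [0.5723 0.2057] [0.269  0.3192] 89.38 z [0.0071 0.0153 0.0827]
emptydock low 2845 [0.5723 0.2057] [0.269  0.3192] 89.38 z [0.0067 0.013  0.0196]
empty rim 507 [0.5712 0.2024] [0.1576 0.1805] 70.02 z [0.0739 0.0819 0.0877]
full low 952 [ 0.5654 -0.1759] [0.2494 0.3189] 88.46 z [0.0064 0.0117 0.0188]
full rim 1428 [ 0.5604 -0.166 ] [0.1882 0.1388] 19.55 z [0.0795 0.0863 0.0923]
tote rim 435 [ 0.5644 -0.1783] [0.1617 0.1123] 15.15 z [0.1515 0.1611 0.1681]
handle 391 [ 0.5639 -0.1781] [0.0307 0.1073] 15.42 z [0.1849 0.1969 0.2014]
```

View pics/crop.png

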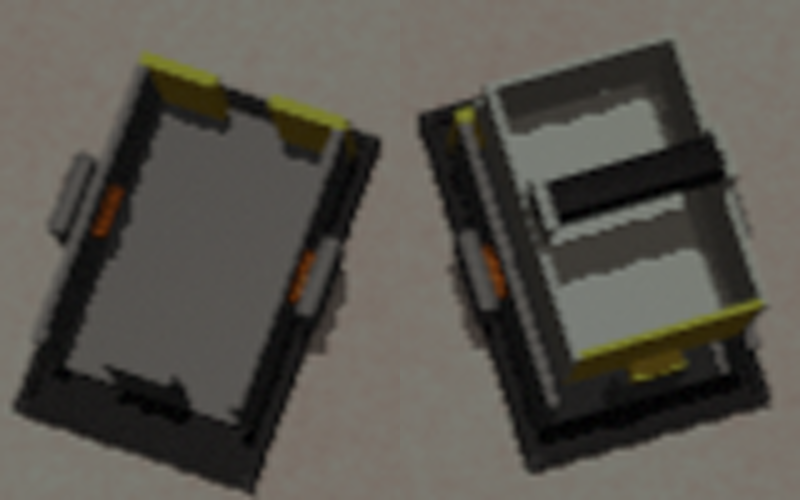

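Emit:
apply_moves(
  commands=[
    [100,0.1,0.2,0.5,0.34],
    [100,0.2,0.5,0.5,0.34],
    [100,0.27,0.58,0,0.34],
    [100,0.27,0.58,0,0.34],
    [100,0.27,0.58,0,0.34],
    [100,0.27,0.58,0,0.34],
    [100,0.27,0.58,0,0.34],
    [100,0.27,0.58,0,0.34],
    [100,0.27,0.58,0,0.34],
    [100,0.27,0.58,0,0.34],
    [100,0.27,0.58,0,0.34],
    [100,0.27,0.58,0,0.34],
  ],
)

```text
clock: 1.65
position: [0.3636, -0.2063, 0.2657]
ee_rot: [1.221, 2.895, -0.0]
force: [0.6, -0.7, -0.0]
width: 1.001
gripper_force: 0.0
```

Emit:
apply_moves(
  commands=[
    [100,0.27,0.58,0,0.34],
    [100,0.27,0.58,0,0.34],
    [100,0.27,0.58,0,0.34],
    [100,0.27,0.58,0,0.34],
    [100,0.27,0.58,0,0.34],
    [100,0.27,0.58,0,0.34],
    [100,0.27,0.58,0,0.34],
    [100,0.27,0.58,0,0.34],
    [100,0.27,0.58,0,0.34],
    [100,0.27,0.58,0,0.34],
    [100,0.27,0.58,0,0.34],
    [100,0.2,0.3,0,0.34],
  ],
)

```text
clock: 3.15
position: [0.5536, 0.1953, 0.2654]
ee_rot: [1.83, -2.554, -0.002]
force: [0.6, -0.5, 0.2]
width: 1.002
gripper_force: 0.0
```

```bash
cat >> h.py <<'E'
def ty(s): y=R.from_rotvec(s["ee_rot"]).as_matrix()[:,1]; return np.degrees(np.arctan2(y[1],y[0]))
E
python3 - <<'E'
from h import *
s=observe();print(s["clock"],s["position"],ty(s),s["joints"])
E
```

```text
3.15 [0.55361049 0.19531479 0.26543735] 161.24233280582928 [ 0.23506323  0.51784743 -1.0196442   1.52236864  0.44569836  1.35210397
  1.99089914]
```

Emit:
apply_moves(
  commands=[
    [100,0.3,0.12,-0.4,-0.04],
    [100,0,0,-0.35,0],
    [100,0,0,0,0],
    [100,0,0,0,0],
  ],
)

```text
clock: 3.65
position: [0.5716, 0.2006, 0.2215]
ee_rot: [-1.794, 2.578, 0.0]
force: [-0.7, 0.2, 0.3]
width: 0.997
gripper_force: 0.0
```

Run:
```python
from h import *
s=observe();print(s["clock"],s["position"],ty(s))
im,W=cloud("wrist");save("w1.png",im);np.savez("w1.npz",im=im,W=W,p=s["position"],t=ty(s))
for name,z0,z1 in [("rim",.076,.09),("plate",.005,.02)]:
    m=(W[...,2]>z0)&(W[...,2]<z1)&(np.hypot(W[...,0]-.571,W[...,1]-.203)<.14)
    q=W[m]; c,sz,a=cv2.minAreaRect(q[:,:2].astype(np.float32)); print(name,m.sum(),c,sz,a,np.percentile(q[:,2],[5,50,95]))
```

```text
3.65 [0.57162458 0.20064067 0.2215055 ] 159.68045277844013
rim 3622 (0.5708262920379639, 0.20195040106773376) (0.12640254199504852, 0.18036232888698578) 70.11904907226562 [0.07812548 0.08278596 0.08406101]
plate 16482 (0.5611371994018555, 0.20555903017520905) (0.15059323608875275, 0.22659876942634583) 70.09117126464844 [0.00799315 0.01381827 0.01528099]
```

View pics/w1.png

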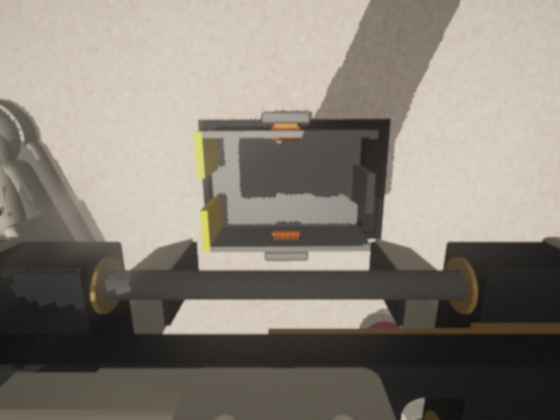

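Emit:
apply_moves(
  commands=[
    [100,0,0,0.7,-0.36],
    [100,0,-0.2,0.5,-0.36],
    [100,0,-0.5,0,-0.36],
    [100,0,-0.5,0,-0.36],
    [100,0,-0.5,0,-0.36],
    [100,0,-0.5,0,-0.36],
    [100,0,-0.5,0,-0.36],
    [100,0,-0.5,0,-0.36],
    [100,0,-0.5,0,-0.36],
    [100,0,-0.5,0,-0.36],
    [100,-0.1,-0.5,0,-0.36],
    [100,0,-0.5,0,-0.36],
  ],
)

```text
clock: 5.2
position: [0.5655, -0.1123, 0.2942]
ee_rot: [1.435, 2.792, 0.001]
force: [0.4, -0.8, 0.0]
width: 1.0
gripper_force: 0.0
```

Emit:
apply_moves(
  commands=[
    [100,0,-0.5,0,-0.36],
    [100,0,-0.5,0,-0.36],
    [100,0,-0.12,0,0],
    [100,0,0,0,0],
    [100,0,0,0,0],
  ],
)

```text
clock: 5.82
position: [0.5658, -0.177, 0.2931]
ee_rot: [1.901, 2.501, 0.001]
force: [0.3, -0.7, 0.5]
width: 0.999
gripper_force: 0.0
```

Run:
```python
from h import *
s=observe();print(s["clock"],s["position"],ty(s))
im,W=cloud("wrist");save("w2.png",im);np.savez("w2.npz",im=im,W=W,p=s["position"],t=ty(s))
for name,z0,z1 in [("tote rim",.157,.17),("handle",.19,.21),("crate rim",.076,.088),("plate",.005,.02)]:
    m=(W[...,2]>z0)&(W[...,2]<z1)&(np.hypot(W[...,0]-.564,W[...,1]+.178)<.14)
    q=W[m]; c,sz,a=cv2.minAreaRect(q[:,:2].astype(np.float32)); print(name,m.sum(),c,sz,a,np.percentile(q[:,2],[5,50,95]))
```

```text
5.825 [ 0.56579202 -0.17701482  0.29313081] 15.516279324131258
tote rim 2489 (0.5636142492294312, -0.17801830172538757) (0.16046574711799622, 0.11037689447402954) 15.223894119262695 [0.15830693 0.16266675 0.16408186]
handle 2988 (0.5637279152870178, -0.17772573232650757) (0.029991723597049713, 0.10572532564401627) 15.08232307434082 [0.1952804  0.19764114 0.19889279]
crate rim 7724 (0.5624920725822449, -0.17046351730823517) (0.17978687584400177, 0.11048097908496857) 15.48216438293457 [0.08279658 0.08665988 0.08775585]
plate 1519 (0.5475438833236694, -0.11754889786243439) (0.2260233461856842, 0.025375457480549812) 15.19385814666748 [0.0071945  0.01352487 0.01526805]
```

View pics/w2.png

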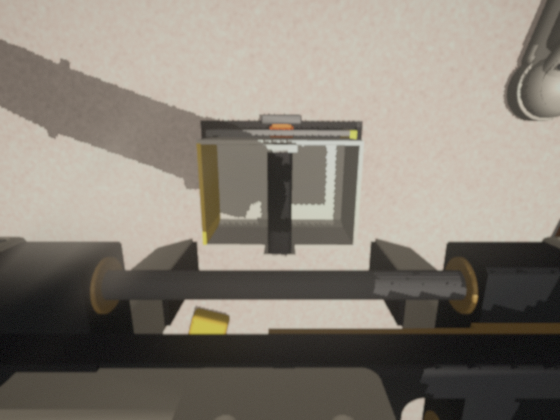

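Emit:
apply_moves(
  commands=[
    [100,-0.035,-0.015,-0.5,-0.01],
    [100,0,0,-0.5,0],
    [100,0,0,-0.5,0],
    [100,0,0,-0.42,0],
    [100,0,0,-0.2,0],
    [100,0,0,0,0],
  ],
)

```text
clock: 6.62
position: [0.5633, -0.179, 0.1653]
ee_rot: [-1.91, -2.493, 0.0]
force: [0.1, 0.2, 0.0]
width: 1.002
gripper_force: 0.0
```

Emit:
apply_moves(
  commands=[
    [30,0,0,0,0],
    [24,0,0,0,0],
    [10,0,0,0,0],
    [0,0,0,0,0],
    [0,0,0,0,0],
    [0,0,0,0,0],
    [0,0,0,0,0],
    [0,0,0,0,0],
  ],
  newtons=50,
)

```text
clock: 7.62
position: [0.5634, -0.1797, 0.1655]
ee_rot: [-1.912, -2.492, 0.0]
force: [-0.6, -0.1, 1.0]
width: 0.233
gripper_force: 50.0
```

Emit:
apply_moves(
  commands=[
    [0,0,0,0.1,0],
    [0,0,0,0.2,0],
    [0,0,0,0.3,0],
    [0,0,0,0.3,0],
    [0,0,0,0.3,0],
    [0,0,0,0.2,0],
    [0,0,0,0.1,0],
    [0,0,0,0,0],
    [0,0,0,0,0],
  ],
)

```text
clock: 8.75
position: [0.5631, -0.1796, 0.2548]
ee_rot: [-1.912, -2.492, 0.001]
force: [0.1, 0.5, -3.9]
width: 0.234
gripper_force: 50.0
```

```bash
cat > m.py <<'E'
from h import *
s=observe();p=s["position"];t=ty(s);print(s["clock"],p,t,s["force"])
im,W=cloud("wrist");save("w_%d.png"%(s["clock"]*10),im)
Y=np.array([np.cos(np.radians(t)),np.sin(np.radians(t))]);X=np.array([Y[1],-Y[0]])
d=W-p; L=np.stack([d[...,:2]@X,d[...,:2]@Y,d[...,2]],-1)
for name,z0,z1 in [("tote rim",-.008,.003),("handle",.024,.04)]:
    m=(L[...,2]>z0)&(L[...,2]<z1)&(abs(L[...,1])<.1)&(L[...,0]<.07)&(L[...,0]>-.07)
    q=L[m]; c,sz,a=cv2.minAreaRect(q[:,:2].astype(np.float32)); print(name,m.sum(),np.round(c,4),np.round(sz,4),a,np.percentile(q[:,2],[5,50,95]))
r=L[...,2]; 
m=(abs(r+.003)<.01)&(abs(L[...,1])<.1)&(abs(L[...,0])<.07)
q=L[m];A=np.c_[q[:,:2],np.ones(len(q))]
print("rim plane slopes",np.linalg.lstsq(A,q[:,2],rcond=None)[0])
yl=L[m][:,1];print("y ext",np.percentile(yl,[1,99]),"x ext",np.percentile(L[m][:,0],[1,99]))
E
python3 m.py; ls pics
```

```text
8.75 [ 0.56308754 -0.17956728  0.25483844] 15.006695832457774 [ 0.13812919  0.52225826 -3.90839851]
tote rim 3942 [-0.0017  0.0016] [0.1094 0.1609] 0.11467687785625458 [-0.00679224 -0.00279394 -0.00158339]
handle 7054 [-0.0085  0.0016] [0.0919 0.0435] 0.026193594560027122 [0.02924026 0.0321675  0.03359339]
rim plane slopes [-0.01974926 -0.00121821 -0.00484753]
y ext [-0.07833616  0.08114251] x ext [-0.05653032  0.04592969]
crop.png
scene.png
top.png
w1.png
w2.png
w_87.png
```

Emit:
apply_moves(
  commands=[
    [0,0,0.1,0,0.1],
    [0,0,0.25,0,0.2],
    [0,0,0.4,0,0.3],
    [0,0,0.4,0,0.3],
    [0,0,0.4,0,0.3],
    [0,0,0.4,0,0.3],
    [0,0,0.4,0,0.3],
    [0,0,0.4,0,0.3],
    [0,0,0.4,0,0.3],
    [0,0.16,0.4,0,0.3],
    [0,0,0.4,0,0.3],
    [0,0,0.4,0,0.3],
  ],
)

```text
clock: 10.3
position: [0.5728, 0.0825, 0.2554]
ee_rot: [0.544, -3.094, -0.0]
force: [0.0, -0.2, -4.7]
width: 0.235
gripper_force: 50.0
```

Emit:
apply_moves(
  commands=[
    [0,0,0.4,0,0.3],
    [0,0,0.4,0,0.3],
    [0,0,0.4,0,0.3],
    [0,0,0.4,0,0.3],
    [0,0,0.28,0,0.3],
    [0,0,0.15,0,0.26],
    [0,0,0,0,0],
    [0,0,0,0,0],
    [0,0,0,0,0],
  ],
)

```text
clock: 11.42
position: [0.5732, 0.2025, 0.2555]
ee_rot: [1.798, -2.576, 0.001]
force: [-0.0, 0.5, -4.3]
width: 0.235
gripper_force: 50.0
```

```bash
python3 m.py
```

```text
11.425 [0.57321231 0.20247355 0.25553384] 159.8356251913155 [-0.01513882  0.49140227 -4.32578221]
tote rim 3959 [-0.001  -0.0012] [0.1097 0.1609] 0.11913996934890747 [-0.00684969 -0.00280732 -0.00152554]
handle 7042 [-0.008  -0.0012] [0.0917 0.0435] 0.4593600332736969 [0.02938714 0.03222111 0.03363205]
rim plane slopes [-0.01732905  0.0007883  -0.00475791]
y ext [-0.0809862   0.07847227] x ext [-0.05591693  0.046625  ]
```

Emit:
apply_moves(
  commands=[
    [0,-0.053,0.015,-0.2,0.006],
    [0,0,0,-0.3,0],
    [0,0,0,-0.3,0],
    [0,0,0,-0.3,0],
    [0,0,0,-0.2,0],
    [0,0,0,-0.1,0],
    [0,0,0,0,0],
    [0,0,0,0,0],
  ],
)

```text
clock: 12.48
position: [0.5702, 0.2044, 0.1722]
ee_rot: [-1.805, 2.57, -0.0]
force: [0.0, -0.5, -4.1]
width: 0.231
gripper_force: 50.0
```

```bash
python3 m.py
```

```text
12.475 [0.5702044  0.20442345 0.17218265] 160.1404670378855 [ 0.02721639 -0.50240902 -4.06277259]
tote rim 3952 [-0.001  -0.0014] [0.1098 0.1613] 0.12302452325820923 [-0.00677373 -0.00287125 -0.00160189]
handle 7066 [-0.0083 -0.0012] [0.0439 0.0912] 89.97982025146484 [0.02933803 0.0322231  0.03365678]
rim plane slopes [-0.019543    0.00039241 -0.00487872]
y ext [-0.08095277  0.07848761] x ext [-0.05593251  0.04645329]
```

Emit:
apply_moves(
  commands=[
    [0,0,0,0,0],
  ],
)

```text
clock: 12.65
position: [0.5701, 0.2042, 0.172]
ee_rot: [-1.804, 2.571, -0.0]
force: [0.0, -0.2, -3.5]
width: 0.234
gripper_force: 50.0
```

Run:
```python
from h import *
P=[]
for k in range(6):
    s=observe();P.append([*s["position"],ty(s)]);imaging.get_image("wrist")
P=np.array(P);print(P.round(4));print(P.mean(0))
```

```text
[[  0.5701   0.2042   0.172  160.1313]
 [  0.57     0.2042   0.1719 160.1318]
 [  0.57     0.2041   0.1718 160.1309]
 [  0.57     0.2041   0.1717 160.1341]
 [  0.57     0.2041   0.1717 160.1312]
 [  0.5699   0.2041   0.1716 160.1352]]
[  0.57000194   0.20414561   0.17181015 160.13242023]
```

Emit:
apply_moves(
  commands=[
    [0,0,-0.01,-0.03,0],
    [0,0,0,-0.03,0],
    [0,0,0,-0.03,0],
    [0,0,0,-0.03,0],
    [0,0,0,0,0],
  ],
)

```text
clock: 13.58
position: [0.5698, 0.2034, 0.1641]
ee_rot: [1.805, -2.571, -0.0]
force: [0.1, 0.1, -3.4]
width: 0.234
gripper_force: 50.0
```

Emit:
apply_moves(
  commands=[
    [0,0,0,-0.03,0],
    [0,0,0,0,0],
    [0,0,0,0,0],
  ],
)

```text
clock: 13.95
position: [0.5699, 0.2035, 0.1626]
ee_rot: [-1.805, 2.571, 0.0]
force: [0.9, -0.7, -3.4]
width: 0.229
gripper_force: 50.0
```

Emit:
apply_moves(
  commands=[
    [0,0,0,-0.03,0],
    [0,0,0,-0.03,0],
    [0,0,0,-0.03,0],
    [0,0,0,0,0],
  ],
)

```text
clock: 14.45
position: [0.5698, 0.2034, 0.1569]
ee_rot: [1.805, -2.571, -0.0]
force: [-0.9, -0.3, -3.0]
width: 0.234
gripper_force: 50.0
```

Emit:
apply_moves(
  commands=[
    [0,0,0,-0.06,0],
    [0,0,0,-0.06,0],
    [0,0,0,-0.06,0],
    [0,0,0,-0.06,0],
    [0,0,0,0,0],
  ],
)

```text
clock: 15.08
position: [0.5697, 0.2034, 0.1424]
ee_rot: [1.805, -2.571, -0.0]
force: [0.8, -0.4, -3.6]
width: 0.233
gripper_force: 50.0
```

Emit:
apply_moves(
  commands=[
    [0,0,0,-0.06,0],
    [0,0,0,-0.06,0],
    [0,0,0,-0.06,0],
    [0,0,0,-0.06,0],
    [0,0,0,-0.04,0],
    [0,0,0,0,0],
  ],
)

```text
clock: 15.82
position: [0.5698, 0.2034, 0.1257]
ee_rot: [1.805, -2.571, -0.0]
force: [0.6, -0.2, -3.0]
width: 0.235
gripper_force: 50.0
```

Emit:
apply_moves(
  commands=[
    [0,0,0,-0.04,0],
    [0,0,0,-0.04,0],
    [0,0,0,-0.04,0],
    [0,0,0,-0.03,0],
    [0,0,0,0,0],
  ],
)

```text
clock: 16.45
position: [0.5702, 0.2038, 0.1175]
ee_rot: [-1.804, 2.57, -0.0]
force: [-0.8, -0.6, 3.7]
width: 0.235
gripper_force: 50.0
```

Emit:
apply_moves(
  commands=[
    [0,0,0,-0.03,0],
    [0,0,0,-0.03,0],
    [0,0,0,0,0],
  ],
)

```text
clock: 16.82
position: [0.5705, 0.2042, 0.1143]
ee_rot: [-1.804, 2.57, -0.0]
force: [-0.5, -0.9, 6.4]
width: 0.236
gripper_force: 50.0
```

Emit:
apply_moves(
  commands=[
    [0,0,0,-0.03,0],
    [0,0,0,-0.03,0],
    [0,0,0,0,0],
  ],
)

```text
clock: 17.2
position: [0.5707, 0.2043, 0.1109]
ee_rot: [-1.804, 2.569, -0.0]
force: [-1.6, -1.6, 8.1]
width: 0.234
gripper_force: 50.0
```

Emit:
apply_moves(
  commands=[
    [0,0,0,-0.03,0],
    [0,0,0,-0.03,0],
    [0,0,0,0,0],
  ],
)

```text
clock: 17.58
position: [0.5704, 0.2037, 0.1065]
ee_rot: [-1.804, 2.571, -0.0]
force: [0.6, -1.7, 4.2]
width: 0.238
gripper_force: 50.0
```

Emit:
apply_moves(
  commands=[
    [0,0,0,-0.03,0],
    [0,0,0,-0.03,0],
    [0,0,0,0,0],
  ],
)

```text
clock: 17.95
position: [0.5699, 0.2033, 0.1022]
ee_rot: [1.805, -2.571, 0.0]
force: [2.2, -0.6, 2.3]
width: 0.23
gripper_force: 50.0
```

Emit:
apply_moves(
  commands=[
    [0,0,0,-0.03,0],
    [0,0,0,-0.02,0],
    [0,0,0,0,0],
  ],
)

```text
clock: 18.32
position: [0.5698, 0.2034, 0.0993]
ee_rot: [1.805, -2.571, -0.0]
force: [0.8, -0.6, 1.2]
width: 0.233
gripper_force: 50.0
```

Emit:
apply_moves(
  commands=[
    [0,0,0,-0.02,0],
    [0,0,0,0,0],
    [0,0,0,0,0],
  ],
)

```text
clock: 18.7
position: [0.5698, 0.2034, 0.0982]
ee_rot: [1.805, -2.571, -0.0]
force: [0.6, -1.1, 1.9]
width: 0.231
gripper_force: 50.0
```

Emit:
apply_moves(
  commands=[
    [0,0,0,-0.02,0],
    [0,0,0,0,0],
    [0,0,0,0,0],
  ],
)

```text
clock: 19.08
position: [0.5698, 0.2035, 0.0971]
ee_rot: [1.805, -2.571, -0.0]
force: [0.6, -0.2, 2.6]
width: 0.234
gripper_force: 50.0
```

Emit:
apply_moves(
  commands=[
    [0,0,0,-0.015,0],
    [0,0,0,0,0],
    [0,0,0,0,0],
  ],
)

```text
clock: 19.45
position: [0.5698, 0.2035, 0.0965]
ee_rot: [1.805, -2.571, 0.0]
force: [0.0, -1.3, 6.0]
width: 0.235
gripper_force: 50.0
```

```bash
python3 m.py
```

```text
19.45 [0.56981645 0.20349216 0.09648007] 160.13763981038653 [ 0.03531092 -1.2933841   5.9743087 ]
tote rim 3955 [-0.0011 -0.0011] [0.1097 0.161 ] 0.11728215217590332 [-0.00643703 -0.00275875 -0.00152003]
handle 7060 [-0.0082 -0.0012] [0.0919 0.0437] 1.196509838104248 [0.02937286 0.03227758 0.03373293]
rim plane slopes [ 0.01874172 -0.00045402 -0.00457607]
y ext [-0.08941711  0.08524482] x ext [-0.06387377  0.04638374]
```

Emit:
apply_moves(
  commands=[
    [0,0,0,-0.015,0],
    [0,0,0,0,0],
    [0,0,0,0,0],
  ],
)

```text
clock: 19.88
position: [0.5698, 0.2035, 0.0965]
ee_rot: [-1.805, 2.571, -0.001]
force: [-2.5, -2.9, 13.7]
width: 0.232
gripper_force: 50.0
```

Emit:
apply_moves(
  commands=[
    [0,0,0,0.015,0],
    [0,0,0,0,0],
    [40,0,0,0,0],
    [60,0,0,0,0],
    [80,0,0,0,0],
    [80,0,0,0,0],
    [80,0,0,0,0],
  ],
)

```text
clock: 20.75
position: [0.5698, 0.2035, 0.0962]
ee_rot: [1.805, -2.571, -0.0]
force: [0.2, 1.1, -0.3]
width: 0.731
gripper_force: 0.0
```

Emit:
apply_moves(
  commands=[
    [80,0,0,0.1,0],
    [80,0,0,0.3,0],
    [80,0,0,0.5,0],
    [80,0,0,0.5,0],
    [80,0,0,0.5,0],
    [80,0,0,0.3,0],
    [80,0,0,0,0],
    [80,0,0,0,0],
    [80,0,0,0,0],
  ],
)

```text
clock: 21.88
position: [0.5694, 0.203, 0.227]
ee_rot: [1.804, -2.57, -0.001]
force: [0.5, -0.2, -0.0]
width: 0.801
gripper_force: 0.0
```

Run:
```python
from h import *
s=observe();print(s["clock"],s["position"],s["force"],s["width"])
im,W=cloud("wrist");save("w9.png",im)
for name,z0,z1 in [("tote rim",.088,.1),("handle",.12,.14),("crate rim",.078,.087),("plate",.005,.02)]:
    m=(W[...,2]>z0)&(W[...,2]<z1)&(np.hypot(W[...,0]-.571,W[...,1]-.203)<.14)
    q=W[m]; c,sz,a=cv2.minAreaRect(q[:,:2].astype(np.float32)); print(name,m.sum(),np.round(c,4),np.round(sz,4),a,np.percentile(q[:,2],[5,50,95]).round(4))
```

```text
21.875 [0.56942934 0.20303196 0.22704641] [ 0.50433793 -0.24568679 -0.0058415 ] 0.8011811452551865
tote rim 2370 [0.5704 0.2024] [0.1102 0.1607] 70.2338638305664 [0.089  0.0937 0.0951]
handle 2962 [0.5705 0.2025] [0.1064 0.0297] 70.35427856445312 [0.126  0.1287 0.13  ]
crate rim 3148 [0.5707 0.202 ] [0.1265 0.1803] 70.12730407714844 [0.0794 0.0829 0.0852]
plate 10616 [0.5609 0.2051] [0.1489 0.2266] 70.15504455566406 [0.0079 0.0175 0.0191]
```

View pics/w9.png

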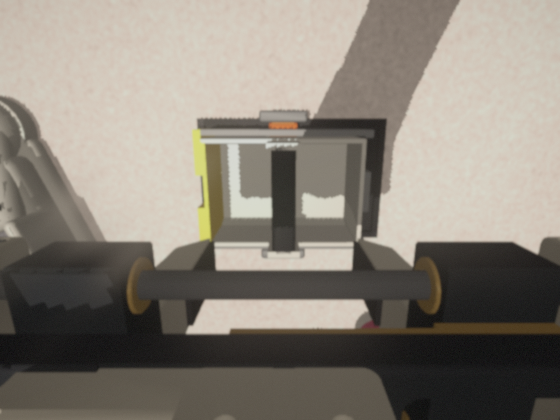

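The picture shows the tote sitting in the crate with its yellow end at the crate's yellow end (column ~205). Its rim is at z = 0.0937, so its underside is at about 0.0137, which is home. The gripper is clear above it.

```bash
python3 -c "
from cell import arm;print(arm.sign_off())"
```

```text
the job is handed in; nothing more can be done
None
```

The tote is nested fully home in the empty crate, yellow end to yellow end, and released. The job was handed in at about 22 s; sign-off gave no verdict, and I did not re-measure the bystanders at the end.

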